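Set up the bead-sorting corner

TASK

Get the mending corner ready for sorting: lift the two upper cups one at a time straight up off the nested stack, leaving the blue bottom cup standing where it is, and stand one upright on the middle of each of the two round green felt pads beside the grey sorter. Set every fragile glass bead that lies in the white tray down gently into a pocket of the walnut board, one to a pocket. Once both cups are on their pads, and not before, flip the sorter's brass toggle right over to its other side; leave the two discs, the egg cup and the glass scoop undisturbed.

Things in the scene. Friction and masses are not known exactly. Their poses are not given: they have to be found in the camera images.
- cup_top: brass round tapered cup, 70 mm tall, outside 62 mm across the mouth, 48 mm the foot, wall 3 mm; origin at the centre of its underside, z up. 160 g. Starts on top of three such nested cups, lightly wedged by their taper, each 30 mm above the one below: its upper 30 mm are free to grip, the next rim is 40 mm up from its foot. Twice its weight frees it; clear once raised 45 mm
- cup_middle: red enamel round tapered cup, 70 mm tall, outside 62 mm across the mouth, 48 mm the foot, wall 3 mm; origin at the centre of its underside, z up. About 160 g. Starts nested between the top and the bottom cup, 30 mm above the bottom cup
- cup_bottom: dark blue enamel round tapered cup, 70 mm tall, outside 62 mm across the mouth, 48 mm the foot, wall 3 mm; origin at the centre of its underside, z up. Weighted, 350 g. Stands on the table at the bottom of the stack and stays there
- sorter: grey enamel bead sorter, fixed, its origin under its centre at table level: a block 90 mm (x) by 90 mm (y) whose open hopper ends 100 mm above the table; the brass toggle stands up out of the hopper; a green felt pad lies on the table on either side, along the sorter's own +y and -y, each pad's centre 110 mm from the sorter's centre
- pad_left (a point): centre of the top face of the green felt pad on the sorter's +y side; pad 80 mm in diameter, 4 mm thick, lying on the table
- pad_right (a point): the same, on the sorter's -y side
- toggle (a joint): angle of the brass toggle, rad: 0 upright, positive when its tip leans to the sorter's +y (to pad_left), negative to -y; stops at -0.55 and +0.55. Starts leaning to -y (-0.55 to -0.35) and must end leaning to +y, near its stop (over 0.4). Friction holds it where it is left; about 1 N moves the tip, along its arc
- toggle_tip (a point): centre of the 20 mm brass ball at the tip of the toggle, on a bar 10 mm thick, 65 mm from the hinge; the hinge lies 92 mm above the table on the sorter's centre line
- board: walnut bead board, fixed, 80 mm (x) by 270 mm (y) by 14 mm thick, origin at the centre of its underside; four round pockets in a row along its y, 66 mm apart
- pocket1 (a point): centre of the mouth of pocket 1 of the board, on the board's top face: a round hole 40 mm across, 14 mm deep; a bead sits in it with its centre about 13 mm above this point
- pocket2 (a point): centre of the mouth of pocket 2 of the board, on the board's top face: a round hole 40 mm across, 14 mm deep; a bead sits in it with its centre about 13 mm above this point
- pocket3 (a point): centre of the mouth of pocket 3 of the board, on the board's top face: a round hole 40 mm across, 14 mm deep; a bead sits in it with its centre about 13 mm above this point
- pocket4 (a point): centre of the mouth of pocket 4 of the board, on the board's top face: a round hole 40 mm across, 14 mm deep; a bead sits in it with its centre about 13 mm above this point
- bead1: bead 1: a squat rounded glass bead, 48 mm across, 36 mm high, standing on the lower of two flat ends 30 mm across, about 130 g, fragile; origin at its centre, z through the flat ends; starts on the tray's floor (4 mm above the table, tray 170 mm square with a lip 10 mm high). May be absent
- bead2: bead 2: a squat rounded glass bead, 48 mm across, 36 mm high, standing on the lower of two flat ends 30 mm across, about 130 g, fragile; origin at its centre, z through the flat ends; starts on the tray's floor (4 mm above the table, tray 170 mm square with a lip 10 mm high). May be absent
- bead3: bead 3: a squat rounded glass bead, 48 mm across, 36 mm high, standing on the lower of two flat ends 30 mm across, about 130 g, fragile; origin at its centre, z through the flat ends; starts on the tray's floor (4 mm above the table, tray 170 mm square with a lip 10 mm high). May be absent
- bead4: bead 4: a squat rounded glass bead, 48 mm across, 36 mm high, standing on the lower of two flat ends 30 mm across, about 130 g, fragile; origin at its centre, z through the flat ends; starts on the tray's floor (4 mm above the table, tray 170 mm square with a lip 10 mm high). May be absent
- tray: fixed white enamel tray, 170 mm square, 10 mm high, floor 4 mm thick; origin under its centre
- disc1: horn spacer disc, 68 mm across, 9 mm thick, loose; to be left alone
- disc2: horn spacer disc, 68 mm across, 9 mm thick, loose; to be left alone
- eggcup: chipped white porcelain egg cup, 60 mm tall, 50 mm wide, loose; to be left alone
- scoop: jade-green glass bead scoop, 145 mm long, 22 mm high, loose, origin where the handle meets the pan, handle along its -x; to be left alone

How it is judged:
By the outcome, as a careful person would: the job done as asked, in the order asked, and still so for the second after the job is handed in, with the robot touching nothing.
Of bead1, bead2, bead3, bead4 only 3 to 4 are there at a start; the rules pass over those that are not, and their reading is None.
At some moment in a run one of bead1, bead2, bead3, bead4 may be knocked a few centimetres aside while the robot is not near it.
It also fails if it takes over 200 s, if anything falls off the work surface, if the arm or the gripper's body presses on something with over 40 N, if the wrist force passes 120 N, or if a joint passes its speed limit or range.

ROBOT

A 6-joint arm with a two-finger parallel gripper is mounted at the origin on the work surface. World frame = base frame: x ahead of the robot, y to its left, z up, the work surface at z = 0. Lengths are in m, angles in degrees, forces in N, time in s.
With the tool pointing down it reaches from about 0.375 to 0.9 m from the base axis. Payload 3.1 kg.
Tool frame: the origin (TCP) lies on the centre line of the jaws, within the pads' length; the fingertips stand 25 mm ahead of it and the grasp point (between the pads) lies 6 mm ahead of it; y points along the fingers, x is the direction in which the jaws open and shut, and the axes are right-handed (so a half turn about y gives the same grasp; the last joint's range is limited). The gripper opens to 87 mm and grips with 3 to 60 N. Pads are 19 mm wide; open, the fingers measure 117 mm over their backs; the gripper's body (75 mm by 190 mm) begins 51 mm behind the grasp point.
Start: joints at [55.491, 30.224, 82.088, -0, 67.689, -10.227], TCP at [0.257, 0.57, 0.248] pointing down, gripper open.
Joint ranges: [-176.69, 176.69], [-43.24, 126.21], [12.49, 139.97], [-82, 262], [0, 151.66], [-163.58, 163.58]. Speed limits (degrees/s): [159.86, 159.86, 180, 180, 180, 180].

INTERFACE

Orientations are given as a 3x3 rotation matrix whose columns are the frame's x, y, z axes.
In Python, from rig import * gives the robot as it stands.
- The arm moves only by the tool play_rows, never from a script. Its argument "commands" is a list of rows, each a list of 2 entries, a list of its own where there are three numbers: the shift along the world's x, y, z in m, then the turn, a rotation vector about the world's x, y, z in rad. A call has 1 to 10 rows; each row is the pose to reach, as a shift and turn from the pose commanded when the call began; what a row does not reach only later rows make up. A row lasts 1/8 s, in which the tool goes at most 62.5 mm and 10.7 degrees, less where a joint would pass 70% of its speed; a pose out of reach is approached as far as the arm can. A call with a gripper value outside its range is refused whole. "gripper" is the finger opening in m, from 0 to 0.087, set as the call begins (left out, the last holds). The fingers move at their own pace and stop on an object; the grip force is fixed at half the most. Time passes only in rows, so rows that repeat a pose let the fingers close. It gives the time, the measured TCP pose, the force and the opening at its end, in the units of the state.
- read_state(): the state, without advancing time (a new reading comes with each control period).
- capture(name): name is "scene" or "top" or "wrist"; returns a dict with "frame" (420x560x3 uint8, red, green, blue), "depth" (420x560 float32, m along the optical axis (not along the pixel's ray), 0 where there is no reading), "mtx" (3x3 intrinsics, pixels), "dist_coeffs" ([k1, k2, p1, p2, k3] as OpenCV has them; the pictures are not rectified), "cam_to_world" (4x4, takes a point from camera to world coordinates); the wrist camera has in their place "hand_eye" (4x4, takes a point from camera to tool coordinates, whose origin is the TCP and whose axes are the tool frame's). Camera axes: x right, y down, z forward; pixel columns grow to the right and rows downward; lengths in m; the calibration is good to about 2 mm. A picture is of the moment at which its call begins: read the wrist's pose just before it.
- hand_in(): hands the job in, once; it reports no verdict.
The state is a dict: "time_s": time; "joint_positions": joint angles; "qvel": joint speeds; "tau": joint torques, N m; "position": TCP position; "tcp_rot": TCP orientation; "force": force on the tool from outside, world axes, zero at the start; "moment": the same for the moment, N m; "opening": opening from 0.0 (shut) to 1.0 (fully open).
Only numpy, scipy, OpenCV 4.12 (cv2) and the standard library are available. Lean on these libraries where they do the work, as an engineer would, in place of code of your own. Each camera call takes 0.05 s, during which the arm holds its last target. There are 200 camera calls.

## Working session

There is one attempt and no reset: what is moved stays moved. The work goes in short steps, Python scripts to look and compute and a tool call to move; the robot and the scene stay as the last step left them, time stands still between calls to the robot, and variables do not carry over. Pictures are saved under pics/ and viewed, about 12 in all and at most 16, crops included, and the job is handed in when it is done.

Besides the shell and the picture viewer there is one more tool, called after "Request:" by a JSON object that holds its "api" and its "payload", one argument or row to a line. play_rows: Moves the arm, as the interface text tells. Its arguments: {"type":"object","properties":{"commands":{"type":"array"},"gripper":{"type":"number"}},"required":["commands"]}

```bash
ls; mkdir -p pics
cat > h.py <<'E'
from rig import *
import numpy as np, cv2
def cap(n):
    s=read_state(); c=capture(n)
    if n=='wrist':
        T=np.eye(4);T[:3,:3]=np.array(s['tcp_rot']);T[:3,3]=s['position']
        c['cam_to_world']=T@np.array(c['hand_eye'])
    return c
def save(c,f): cv2.imwrite('pics/'+f,c['frame'][:,:,::-1])
def cloud(c):
    h,w=c['depth'].shape
    uv=np.mgrid[0:w,0:h].transpose(2,1,0).reshape(-1,1,2).astype(float)
    n=cv2.undistortPoints(uv,np.array(c['mtx']),np.array(c['dist_coeffs'])).reshape(h,w,2)
    d=c['depth'][...,None]
    p=np.concatenate([n*d,d],2)
    T=np.array(c['cam_to_world'])
    P=p@T[:3,:3].T+T[:3,3]
    P[c['depth']==0]=np.nan
    return P
E
python3 - <<'E'
from h import *
s=read_state();print(s['time_s'],s['position'],np.round(s['tcp_rot'],3),s['opening'])
for n in('top','scene'):
    c=cap(n);save(c,n+'1.png');np.savez(n+'.npz',P=cloud(c),f=c['frame'])
    print(np.round(c['cam_to_world'],3))
E
```

```text
pics
0.0 [0.25662272 0.56914647 0.24656391] [[ 0.411 -0.001 -0.912]
 [ 0.912 -0.002  0.411]
 [-0.002 -1.     0.   ]] 0.9976054322835979
[[ 0.023 -0.994  0.103  0.469]
 [-1.    -0.023 -0.006 -0.075]
 [ 0.008 -0.103 -0.995  1.24 ]
 [ 0.     0.     0.     1.   ]]
[[-4.900e-02  7.890e-01 -6.120e-01  1.079e+00]
 [ 9.990e-01  3.900e-02 -2.900e-02 -6.400e-02]
 [ 1.000e-03 -6.130e-01 -7.900e-01  7.550e-01]
 [ 0.000e+00  0.000e+00  0.000e+00  1.000e+00]]
```

View pics/top1.png

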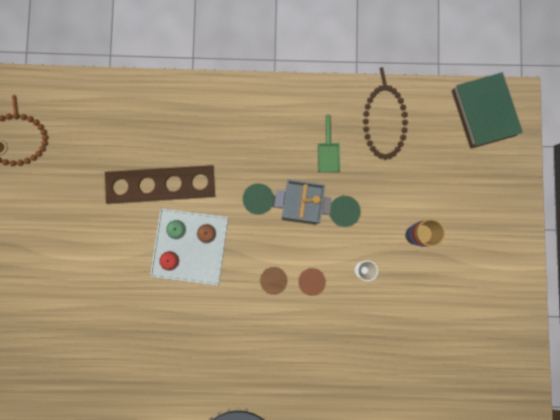

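View pics/scene1.png

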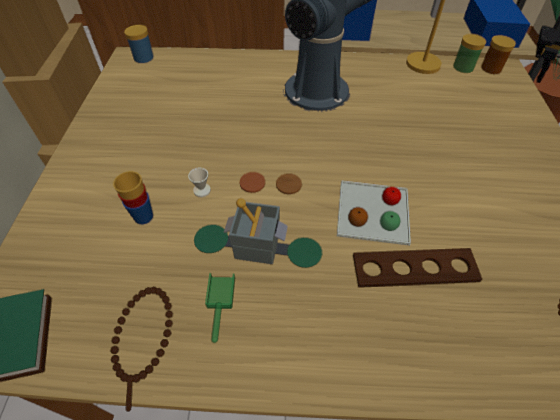

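Run:
```python
from h import *
for n,pts in(('top',dict(green=(176,229),brown=(206,233),red=(169,261),p1=(121,187),p2=(147.5,185.5),p3=(174,184),p4=(200,182),padL=(258,199),padR=(345,211),sorter=(303,202),ball=(317,199),cup=(431,233),egg=(367,271),d1=(273,281),d2=(312,282),scoop=(328,158),tray=(190,247),bTL=(106,173),bBR=(214,193))),
 ('scene',dict(green=(390,220),brown=(358,216),red=(392,196),p1=(460,265),p4=(372,268),padL=(305,252),padR=(211,239),ball=(241,204),cup=(131,183),egg=(199,175),d1=(289,184),d2=(252,182)))):
    P=np.load(n+'.npz')['P']
    print(n)
    for k,(u,v) in pts.items():
        u=int(u);v=int(v);print(k,np.round(np.nanmedian(P[v-1:v+2,u-1:u+2].reshape(-1,3),0),4))
P=np.load('top.npz')['P']
def fit(name,cx,cy,r,z0,z1,show=True):
    m=(np.hypot(P[...,0]-cx,P[...,1]-cy)<r)&(P[...,2]>z0)&(P[...,2]<z1)
    q=P[m][:,:2].astype(np.float32); c,rr=cv2.minEnclosingCircle(q)
    print(name,m.sum(),np.round(c,4),round(rr,4),np.round(q.mean(0),4),np.round(np.percentile(P[m][:,2],[2,50,98]),4))
    return q
for k,(u,v) in dict(green=(176,229),brown=(206,233),red=(169,261)).items():
    p=P[v,u];fit(k,p[0],p[1],.04,.022,.06)
for k,(u,v) in dict(egg=(367,271),cup=(431,233)).items():
    p=P[v,u]
    for a,b in((.045,.07),(.06,.1),(.115,.15)): 
        try: fit(k,p[0],p[1],.06,a,b)
        except Exception as e: pass
# sorter top rect & ball
p=P[202,303]
m=(np.hypot(P[...,0]-p[0],P[...,1]-p[1])<.085)&(P[...,2]>.092)&(P[...,2]<.108)
print('sorter rim',cv2.minAreaRect(P[m][:,:2].astype(np.float32)))
m=(np.hypot(P[...,0]-p[0],P[...,1]-p[1])<.085)&(P[...,2]>.12);print('ball',m.sum(),P[m].mean(0),P[m].max(0))
S=np.load('scene.npz');Q=S['P']
m=(np.hypot(Q[...,0]-p[0],Q[...,1]-p[1])<.085)&(Q[...,2]>.135);print('ball scene',m.sum(),Q[m].mean(0),Q[m].max(0))
# board: by colour
f=np.load('top.npz')['f'].astype(int)
m=np.zeros(f.shape[:2],bool);m[160:210,98:222]=1
m&=(f.sum(2)<180)
r=cv2.minAreaRect(np.argwhere(m)[:,::-1].astype(np.float32));b=cv2.boxPoints(r);print('board px',r)
for u,v in b.round().astype(int): print(np.round(P[v,u],4))
```

```text
top
green [0.5323 0.1643 0.0403]
brown [0.5242 0.091  0.0415]
red [0.4552 0.1772 0.0404]
p1 [0.6368 0.314  0.0012]
p2 [0.6435 0.2487 0.0029]
p3 [ 0.6484  0.1828 -0.0012]
p4 [6.545e-01 1.168e-01 2.000e-04]
padL [ 0.6143 -0.0311  0.0053]
padR [ 0.5891 -0.2502  0.005 ]
sorter [ 0.5984 -0.1389  0.1009]
ball [ 0.599  -0.1662  0.1612]
cup [ 0.5354 -0.4448  0.0685]
egg [ 0.4414 -0.3023  0.0214]
d1 [ 0.4114 -0.0736  0.0104]
d2 [ 0.4112 -0.1697  0.0089]
scoop [ 0.723  -0.2057  0.0046]
tray [0.4903 0.135  0.0052]
bTL [0.6693 0.3483 0.015 ]
bBR [0.626  0.079  0.0119]
scene
green [0.5464 0.1627 0.0406]
brown [0.539  0.0897 0.0418]
red [0.4728 0.1769 0.0401]
p1 [0.6345 0.3181 0.001 ]
p4 [0.6507 0.1191 0.0009]
padL [ 0.6195 -0.03    0.006 ]
padR [ 0.5949 -0.2478  0.0053]
ball [ 0.6087 -0.1642  0.1585]
cup [ 0.5128 -0.433   0.0986]
egg [ 0.429  -0.2996  0.041 ]
d1 [ 0.4216 -0.0731  0.0106]
d2 [ 0.4184 -0.1686  0.0107]
green 296 [0.5322 0.1672] 0.0237 [0.5317 0.1659] [0.026  0.0382 0.0441]
brown 290 [0.5236 0.0933] 0.0236 [0.5233 0.0923] [0.026  0.0384 0.0445]
red 306 [0.4559 0.1813] 0.0239 [0.4561 
[... 261 characters left out ...]
 0.5334 -0.4241] 0.0304 [ 0.5332 -0.4259] [0.0611 0.0699 0.0991]
cup 222 [ 0.5336 -0.4252] 0.0313 [ 0.5348 -0.4293] [0.1159 0.1283 0.1341]
sorter rim ((0.6020017862319946, -0.13895592093467712), (0.09292546659708023, 0.09055087715387344), 83.3849105834961)
ball 81 [ 0.59831829 -0.16096968  0.15208738] [ 0.60597882 -0.14644471  0.16550957]
ball scene 100 [ 0.60402545 -0.1638528   0.15402853] [ 0.61025398 -0.15403699  0.16440247]
board px ((156.3401641845703, 178.24180603027344), (19.37464714050293, 97.869140625), 84.80557250976562)
[0.6692 0.3455 0.0159]
[0.7004 0.1079 0.0035]
[0.6521 0.1012 0.0023]
[0.6214 0.3397 0.0181]<stdin>:12: RuntimeWarning: Mean of empty slice.
  ret = um.true_divide(
```

Run:
```python
import cv2
a=cv2.imread('pics/top1.png')[155:295,90:225];b=cv2.imread('pics/scene1.png')[165:275,180:325]
a=cv2.resize(a,None,fx=3,fy=3,interpolation=3);b=cv2.resize(b,(390,296),interpolation=3)
import numpy as np
o=np.zeros((600,800,3),np.uint8);o[:420,:405]=a;o[:296,410:800]=b
t=cv2.imread('pics/top1.png')[170:240,240:370];t=cv2.resize(t,(390,210),interpolation=3);o[300:510,410:800]=t
cv2.imwrite('pics/crop1.png',o)
```

```text
(no output)
```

View pics/crop1.png

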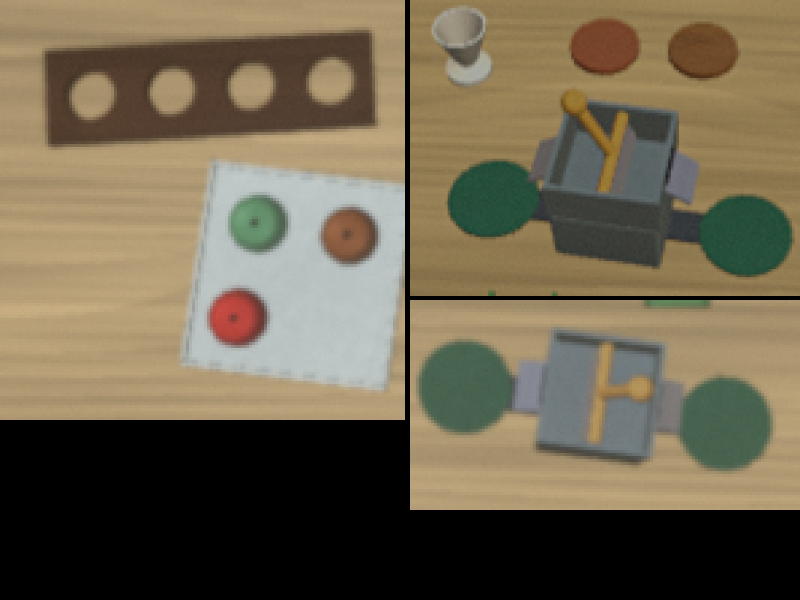

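Request:
{"api": "play_rows", "payload": {
  "commands": [
    [[0.15, -0.18, 0.04], [0, 0, -0.5]],
    [[0.15, -0.18, 0.04], [0, 0, -0.5]],
    [[0.15, -0.18, 0.04], [0, 0, -0.5]],
    [[0.15, -0.18, 0.04], [0, 0, -0.5]],
    [[0.29, -0.37, 0.05], [0, 0, -1.06]],
    [[0.29, -0.37, 0.05], [0, 0, -1.06]],
    [[0.29, -0.37, 0.05], [0, 0, -1.06]],
    [[0.29, -0.37, 0.05], [0, 0, -1.06]],
    [[0.29, -0.37, 0.05], [0, 0, -1.06]],
    [[0.29, -0.37, 0.05], [0, 0, -1.06]]
  ],
  "gripper": 0.085
}}

```text
time_s: 1.35
position: [0.5462, 0.1999, 0.2969]
tcp_rot: [[0.996, -0.002, -0.086], [0.086, 0.0, 0.996], [-0.002, -1.0, 0.001]]
force: [-0.2, -0.2, 0.6]
opening: 0.974
```

Run:
```python
from h import *
s=read_state();print(s['time_s'],s['position'],np.round(s['tcp_rot'],3),s['force'])
c=cap('wrist');save(c,'w1.png');np.savez('w1.npz',P=cloud(c),f=c['frame']);print(np.round(c['hand_eye'],3),np.round(c['mtx'],1))
```

```text
1.35 [0.54618079 0.1998775  0.29694141] [[ 0.996 -0.002 -0.086]
 [ 0.086  0.     0.996]
 [-0.002 -1.     0.001]] [-0.20029291 -0.24528323  0.63912737]
[[ 1.    -0.001  0.     0.   ]
 [-0.001 -0.271  0.963 -0.137]
 [-0.001 -0.963 -0.271  0.074]
 [ 0.     0.     0.     1.   ]] [[329.3   0.  280.4]
 [  0.  329.3 206.8]
 [  0.    0.    1. ]]
```

View pics/w1.png

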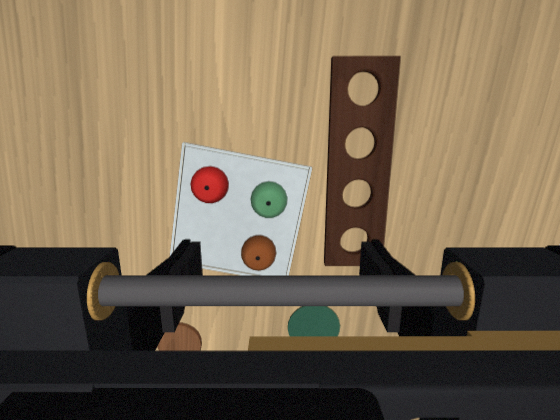

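```bash
cat >> h.py <<'E'
def ray(c,uv,z):
    n=cv2.undistortPoints(np.array(uv,float).reshape(-1,1,2),np.array(c['mtx']),np.array(c['dist_coeffs'])).reshape(-1,2)
    T=np.array(c['cam_to_world']); d=np.c_[n,np.ones(len(n))]@T[:3,:3].T; o=T[:3,3]
    return o+d*((z-o[2])/d[:,2])[:,None]
def blobs(mask,amin=60):
    k,l,st,ce=cv2.connectedComponentsWithStats(mask.astype(np.uint8),connectivity=4)
    return [(ce[i],st[i]) for i in range(1,k) if st[i][4]>=amin]
def beads(c,z=.022,show=True):
    f=cv2.cvtColor(c['frame'],cv2.COLOR_RGB2HSV).astype(int);H,S,V=f[...,0],f[...,1],f[...,2]
    out=[]
    P=cloud(c); hz=(P[...,2]>z-.002)&(P[...,2]<z+.03)
    for n,m in(('red',((H<4)|(H>174))&(S>190)),('green',(H>50)&(H<85)&(S>60)&(V>60)),('brown',(H>=4)&(H<13)&(S>130)&(V>50))):
        for ce,st in blobs(m&hz,80):
            p=ray(c,ce,z)[0]; out.append((n,p,st))
            if show: print(n,np.round(p,4),'px',ce.round(),st[2:])
    return out
E
python3 - <<'E'
from h import *
for n in('top','wrist','scene'):
    c=cap(n);print(n);beads(c)
    P=cloud(c);g=c['frame'].astype(int)
    # pockets: hull of dark board then bright blobs inside
    inb=(P[...,0]>.56)&(P[...,0]<.73)&(P[...,1]>.05)&(P[...,1]<.37)
    dark=(inb&(g.sum(2)<230)).astype(np.uint8)
    bb=max(blobs(dark),key=lambda b:b[1][4]);_,l=cv2.connectedComponents(dark,connectivity=4)
    comp=(l==l.flat[0])*0
    cs,_=cv2.findContours(dark,cv2.RETR_EXTERNAL,cv2.CHAIN_APPROX_NONE);ct=max(cs,key=len)
    m=np.zeros(dark.shape,np.uint8);cv2.fillPoly(m,[cv2.convexHull(ct)],1);m=cv2.erode(m,np.ones((5,5)))
    for ce,st in blobs((m>0)&(dark==0),60): print(' pocket',np.round(ray(c,ce,.007)[0],4),ce.round(),st[4])
    f=cv2.cvtColor(c['frame'],cv2.COLOR_RGB2HSV).astype(int)
    pm=(f[...,0]>70)&(f[...,0]<100)&(f[...,1]>80)&(abs(P[...,2])<.02)&(P[...,0]<.68)&(P[...,0]>.5)&(P[...,1]<.05)&(P[...,1]>-.35)
    for ce,st in blobs(cv2.morphologyEx(pm.astype(np.uint8),cv2.MORPH_OPEN,np.ones((5,5))),150): print(' pad',np.round(ray(c,ce,.004)[0],4),st[2:])
E
```

```text
top
green [ 0.8541 -0.607   0.022 ] px [489. 109.] [  63   71 2850]
green [0.5338 0.1708 0.022 ] px [175. 229.] [ 17  17 204]
brown [0.5263 0.0964 0.022 ] px [205. 232.] [ 13  14 129]
 pocket [0.6947 0.2184 0.007 ] [160. 165.] 338
 pocket [0.654  0.1158 0.007 ] [200. 182.] 239
 pocket [0.6483 0.1816 0.007 ] [174. 183.] 225
 pocket [0.6426 0.247  0.007 ] [147. 185.] 217
 pocket [0.6264 0.276  0.007 ] [135. 191.] 64
wrist
red [0.4563 0.18   0.022 ] px [209. 185.] [ 37  35 983]
green [0.5336 0.1668 0.022 ] px [269. 200.] [ 36  35 980]
brown [0.5252 0.0915 0.022 ] px [258. 253.] [ 33  35 856]
 pocket [0.7652 0.1966 0.007 ] [445. 191.] 17330
 pocket [0.637  0.3126 0.007 ] [363.  89.] 817
 pocket [0.6427 0.2471 0.007 ] [359. 144.] 722
 pocket [0.6486 0.1818 0.007 ] [356. 194.] 617
 pocket [0.6538 0.1166 0.007 ] [353. 240.] 497
 pocket [0.8355 0.0484 0.007 ] [469. 294.] 288
 pocket [0.7237 0.0454 0.007 ] [393. 289.] 2909
 pocket [0.6951 0.0046 0.007 ] [369. 312.] 282
 pocket [ 0.8809 -0.0128  0.007 ] [489. 332.] 112
 pad [ 0.6149 -0.0212  0.004 ] [  51   30 1297]
scene
red [0.4553 0.1817 0.022 ] px [391. 195.] [ 18  17 231]
green [0.5321 0.1689 0.022 ] px [390. 220.] [ 19  19 275]
green [ 0.8398 -0.591   0.022 ] px [ 19. 330.] [  44   84 2970]
 pocket [-0.2613  0.6499  0.007 ] [491.  54.] 91
 pocket [-0.0194  0.5905  0.007 ] [495.  92.] 1077
 pocket [0.0304 0.4277 0.007 ] [450.  99.] 342
 pocket [0.007  0.5017 0.007 ] [471.  96.] 97
 pocket [0.1046 0.4654 0.007 ] [467. 115.] 152
 pocket [0.2571 0.3597 0.007 ] [444. 147.] 64
 pocket [0.2827 0.4224 0.007 ] [468. 155.] 114
 pad [ 0.5926 -0.2491  0.004 ] [ 33  27 682]
 pad [ 0.6184 -0.0319  0.004 ] [ 33  29 728]
```

Request:
{"api": "play_rows", "payload": {
  "commands": [
    [[-0.05, -0.01, -0.05], [0, 0, -0.18]],
    [[-0.09, -0.019, -0.1], [0, 0, -0.36]],
    [[-0.09, -0.019, -0.15], [0, 0, -0.54]],
    [[-0.09, -0.019, -0.18], [0, 0, -0.7]],
    [[-0.09, -0.019, -0.2], [0, 0, -0.78]],
    [[-0.09, -0.019, -0.225], [0, 0, -0.78]],
    [[-0.09, -0.019, -0.245], [0, 0, -0.78]],
    [[-0.09, -0.019, -0.261], [0, 0, -0.78]],
    [[-0.09, -0.019, -0.261], [0, 0, -0.78]],
    [[-0.09, -0.019, -0.261], [0, 0, -0.78]]
  ]
}}

```text
time_s: 2.8
position: [0.457, 0.1811, 0.0367]
tcp_rot: [[0.77, 0.0, 0.638], [-0.638, 0.0, 0.77], [0.0, -1.0, 0.0]]
force: [0.1, 0.3, 0.2]
opening: 0.979
```

Request:
{"api": "play_rows", "payload": {
  "commands": [
    [[0, 0, 0], [0, 0, 0]],
    [[0, 0, 0], [0, 0, 0]],
    [[0, 0, 0], [0, 0, 0]],
    [[0, 0, 0], [0, 0, 0]],
    [[0, 0, 0], [0, 0, 0]],
    [[0, 0, 0], [0, 0, 0]]
  ],
  "gripper": 0.04
}}

```text
time_s: 3.55
position: [0.457, 0.1807, 0.0366]
tcp_rot: [[0.769, 0.0, 0.639], [-0.639, -0.0, 0.769], [0.0, -1.0, 0.0]]
force: [-0.3, -0.2, -0.1]
opening: 0.532
```

Request:
{"api": "play_rows", "payload": {
  "commands": [
    [[0, 0, 0.03], [0, 0, 0]],
    [[0, 0, 0.08], [0, 0, 0.0]],
    [[0.04, 0.03, 0.08], [0, 0, 0.18]],
    [[0.08, 0.06, 0.08], [0, 0, 0.36]],
    [[0.12, 0.09, 0.08], [0, 0, 0.54]],
    [[0.16, 0.115, 0.08], [0, 0, 0.7]],
    [[0.18, 0.132, 0.07], [0, 0, 0.78]],
    [[0.18, 0.132, 0.05], [0, 0, 0.78]],
    [[0.18, 0.132, 0.03], [0, 0, 0.78]],
    [[0.18, 0.132, 0.025], [0, 0, 0.78]]
  ]
}}

```text
time_s: 4.8
position: [0.6337, 0.3112, 0.0583]
tcp_rot: [[0.996, -0.007, -0.086], [0.086, -0.002, 0.996], [-0.007, -1.0, -0.002]]
force: [-0.2, 0.1, -1.4]
opening: 0.537
```

Run:
```python
from h import *
s=read_state();print(s['time_s'],s['position'],np.round(s['force'],2),s['opening'])
c=cap('wrist');print(beads(c,.046,False));save(c,'w2.png')
```

```text
4.8 [0.63374195 0.31120612 0.05833347] [-0.19  0.12 -1.44] 0.5367161885565358
[('red', array([0.63317102, 0.31988103, 0.046     ]), array([ 233,  224,   96,   51, 3851], dtype=int32)), ('red', array([0.6357742, 0.2873892, 0.046    ]), array([250, 307,  61,  11, 480], dtype=int32))]
```

View pics/w2.png

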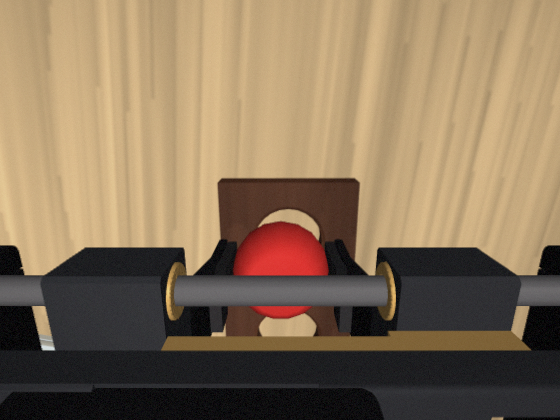

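Request:
{"api": "play_rows", "payload": {
  "commands": [
    [[0, 0.0, 0], [0, 0, 0]],
    [[0, 0.0, 0], [0, 0, 0]],
    [[0, 0.0, -0.008], [0, 0, 0]],
    [[0, 0, -0.014], [0, 0, 0]],
    [[0, 0, -0.017], [0, 0, 0]],
    [[0, 0, -0.019], [0, 0, 0]],
    [[0, 0, -0.019], [0, 0, 0]]
  ]
}}

```text
time_s: 5.72
position: [0.6372, 0.3129, 0.0426]
tcp_rot: [[0.996, 0.0, -0.087], [0.087, 0.0, 0.996], [0.0, -1.0, 0.0]]
force: [0.5, -0.4, -0.5]
opening: 0.527
```

Request:
{"api": "play_rows", "payload": {
  "commands": [
    [[0, 0, -0.0007], [0, 0, 0]],
    [[0, 0, -0.0007], [0, 0, 0]]
  ]
}}

```text
time_s: 5.98
position: [0.6372, 0.313, 0.0423]
tcp_rot: [[0.996, 0.001, -0.087], [0.087, 0.0, 0.996], [0.001, -1.0, 0.0]]
force: [0.7, 1.3, 1.2]
opening: 0.534
```

Request:
{"api": "play_rows", "payload": {
  "commands": [
    [[0, 0, 0], [0, 0, 0]],
    [[0, 0, 0], [0, 0, 0]],
    [[0, 0, 0], [0, 0, 0]],
    [[0, 0, 0.01], [0, 0, 0]],
    [[0, 0, 0.05], [0, 0, 0]],
    [[0, -0.05, 0.1], [0, 0, 0]],
    [[-0.05, -0.1, 0.15], [0, 0, 0]],
    [[-0.07, -0.11, 0.2], [0, 0, 0]],
    [[-0.09, -0.11, 0.25], [0, 0, 0]],
    [[-0.09, -0.11, 0.25], [0, 0, 0]]
  ],
  "gripper": 0.08
}}

```text
time_s: 7.22
position: [0.5477, 0.2026, 0.2975]
tcp_rot: [[0.996, 0.009, -0.087], [0.087, 0.002, 0.996], [0.009, -1.0, 0.001]]
force: [0.4, 0.1, -0.4]
opening: 0.92
```

Run:
```python
from h import *
s=read_state();print(s['time_s'],s['position'],np.round(s['force'],2),s['opening'])
c=cap('wrist');beads(c);print(beads(c,.027,False))
```

```text
7.225 [0.54766977 0.20262439 0.29750956] [ 0.36  0.06 -0.37] 0.9199426959674986
red [0.6391 0.313  0.022 ] px [363.  90.] [  41   43 1239]
green [0.5329 0.1668 0.022 ] px [264. 201.] [ 36  36 976]
brown [0.5247 0.0914 0.022 ] px [254. 255.] [ 33  34 863]
[('red', array([0.63797014, 0.31265363, 0.027     ]), array([ 343,   68,   41,   43, 1232], dtype=int32)), ('green', array([0.53308371, 0.1680203 , 0.027     ]), array([247, 184,  36,  36, 972], dtype=int32)), ('brown', array([0.52492441, 0.09317863, 0.027     ]), array([238, 239,  33,  33, 845], dtype=int32))]
```

Request:
{"api": "play_rows", "payload": {
  "commands": [
    [[-0.014, -0.035, -0.06], [0, 0, 0]],
    [[-0.014, -0.035, -0.12], [0, 0, 0]],
    [[-0.014, -0.035, -0.17], [0, 0, 0]],
    [[-0.014, -0.035, -0.21], [0, 0, 0]],
    [[-0.014, -0.035, -0.235], [0, 0, 0]],
    [[-0.014, -0.035, -0.248], [0, 0, 0]],
    [[-0.014, -0.035, -0.255], [0, 0, 0]],
    [[-0.014, -0.035, -0.255], [0, 0, 0]],
    [[-0.014, -0.035, -0.255], [0, 0, 0]]
  ]
}}

```text
time_s: 8.4
position: [0.5337, 0.1678, 0.0378]
tcp_rot: [[0.996, 0.002, -0.087], [0.087, 0.0, 0.996], [0.002, -1.0, 0.0]]
force: [0.5, 0.2, 0.4]
opening: 0.921
```

Request:
{"api": "play_rows", "payload": {
  "commands": [
    [[0, 0, 0], [0, 0, 0]],
    [[0, 0, 0], [0, 0, 0]],
    [[0, 0, 0], [0, 0, 0]],
    [[0, 0, 0], [0, 0, 0]],
    [[0, 0, 0], [0, 0, 0]],
    [[0, 0, 0], [0, 0, 0]]
  ],
  "gripper": 0.04
}}

```text
time_s: 9.15
position: [0.533, 0.1677, 0.0369]
tcp_rot: [[0.996, 0.0, -0.087], [0.087, 0.0, 0.996], [0.0, -1.0, 0.0]]
force: [0.5, 0.4, 1.1]
opening: 0.533
```

Request:
{"api": "play_rows", "payload": {
  "commands": [
    [[0, 0, 0.03], [0, 0, 0]],
    [[0, 0, 0.06], [0, 0, 0]],
    [[0.04, 0.03, 0.06], [0, 0, 0]],
    [[0.08, 0.06, 0.06], [0, 0, 0]],
    [[0.1097, 0.0793, 0.05], [0, 0, 0]],
    [[0.1097, 0.0793, 0.03], [0, 0, 0]],
    [[0.1097, 0.0793, 0.018], [0, 0, 0]],
    [[0.1097, 0.0793, 0.012], [0, 0, 0]],
    [[0.1097, 0.0793, 0.008], [0, 0, 0]],
    [[0.1097, 0.0793, 0.006], [0, 0, 0]]
  ]
}}

```text
time_s: 10.4
position: [0.6428, 0.2469, 0.0432]
tcp_rot: [[0.996, 0.001, -0.086], [0.086, 0.0, 0.996], [0.001, -1.0, 0.0]]
force: [0.6, 1.3, 0.3]
opening: 0.534
```

Request:
{"api": "play_rows", "payload": {
  "commands": [
    [[0, 0, 0], [0, 0, 0]],
    [[0, 0, -0.0007], [0, 0, 0]],
    [[0, 0, -0.0007], [0, 0, 0]]
  ]
}}

```text
time_s: 10.78
position: [0.6431, 0.2472, 0.0427]
tcp_rot: [[0.996, 0.001, -0.087], [0.087, 0.0, 0.996], [0.001, -1.0, 0.0]]
force: [-0.2, -0.2, 0.1]
opening: 0.534
```

Request:
{"api": "play_rows", "payload": {
  "commands": [
    [[0, 0, 0], [0, 0, 0]],
    [[0, 0, 0], [0, 0, 0]],
    [[0, 0, 0], [0, 0, 0]],
    [[0, 0, 0.01], [0, 0, 0]],
    [[0, 0, 0.05], [0, 0, 0]],
    [[-0.04, -0.04, 0.09], [0, 0, 0]],
    [[-0.08, -0.08, 0.13], [0, 0, 0]],
    [[-0.11, -0.12, 0.17], [0, 0, 0]],
    [[-0.118, -0.154, 0.18], [0, 0, 0]],
    [[-0.118, -0.154, 0.18], [0, 0, 0]]
  ],
  "gripper": 0.08
}}

```text
time_s: 12.02
position: [0.5248, 0.0909, 0.2248]
tcp_rot: [[0.997, 0.004, -0.083], [0.083, -0.001, 0.997], [0.004, -1.0, -0.001]]
force: [0.2, 0.4, -0.3]
opening: 0.922
```

Run:
```python
from h import *
s=read_state();print(s['time_s'],s['position'],np.round(s['force'],2),s['opening'])
c=cap('wrist');beads(c);print([(b[0],b[1].round(4)) for b in beads(c,.027,False)]);save(c,'w3.png')
print('scene');c=cap('scene');beads(c);save(c,'s3.png')
```

```text
12.025 [0.52479286 0.09089005 0.22480352] [ 0.25  0.38 -0.28] 0.9219411310271522
green [0.6468 0.2505 0.022 ] px [423.  31.] [  55   55 2201]
brown [0.5255 0.0926 0.022 ] px [280. 185.] [  43   44 1424]
[('green', array([0.6449, 0.2493, 0.027 ])), ('brown', array([0.5254, 0.0936, 0.027 ]))]
scene
red [0.6343 0.3173 0.022 ] px [463. 260.] [ 24  22 365]
green [0.64   0.2535 0.022 ] px [435. 261.] [ 20  22 311]
green [ 0.8398 -0.591   0.022 ] px [ 19. 330.] [  44   84 2970]
```

View pics/w3.png

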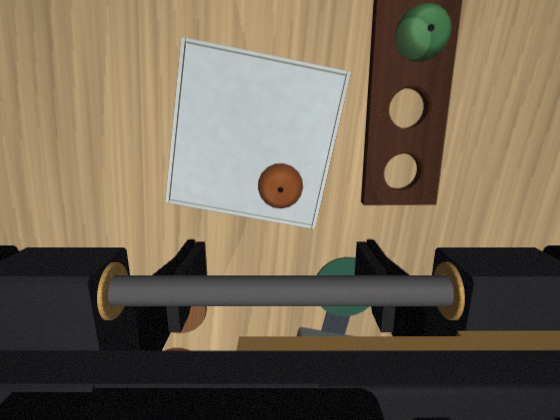

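Request:
{"api": "play_rows", "payload": {
  "commands": [
    [[0, 0, -0.05], [0, 0, 0]],
    [[0, 0, -0.1], [0, 0, 0]],
    [[0, 0, -0.14], [0, 0, 0]],
    [[0, 0, -0.165], [0, 0, 0]],
    [[0, 0, -0.178], [0, 0, 0]],
    [[0, 0, -0.185], [0, 0, 0]],
    [[0, 0, -0.185], [0, 0, 0]],
    [[0, 0, -0.185], [0, 0, 0]]
  ]
}}

```text
time_s: 13.12
position: [0.5253, 0.0931, 0.038]
tcp_rot: [[0.996, 0.002, -0.087], [0.087, -0.0, 0.996], [0.002, -1.0, -0.0]]
force: [-0.1, 0.6, -0.1]
opening: 0.92
```

Request:
{"api": "play_rows", "payload": {
  "commands": [
    [[0, 0, 0], [0, 0, 0]],
    [[0, 0, 0], [0, 0, 0]],
    [[0, 0, 0], [0, 0, 0]],
    [[0, 0, 0], [0, 0, 0]],
    [[0, 0, 0], [0, 0, 0]],
    [[0, 0, 0], [0, 0, 0]]
  ],
  "gripper": 0.04
}}

```text
time_s: 13.88
position: [0.5248, 0.093, 0.0372]
tcp_rot: [[0.996, 0.0, -0.087], [0.087, -0.0, 0.996], [0.0, -1.0, -0.0]]
force: [0.4, -0.4, 1.4]
opening: 0.533
```

Request:
{"api": "play_rows", "payload": {
  "commands": [
    [[0, 0, 0.03], [0, 0, 0]],
    [[0, 0, 0.06], [0, 0, 0]],
    [[0.04, 0.03, 0.06], [0, 0, 0]],
    [[0.08, 0.06, 0.06], [0, 0, 0]],
    [[0.1236, 0.0888, 0.05], [0, 0, 0]],
    [[0.1236, 0.0888, 0.03], [0, 0, 0]],
    [[0.1236, 0.0888, 0.018], [0, 0, 0]],
    [[0.1236, 0.0888, 0.012], [0, 0, 0]],
    [[0.1236, 0.0888, 0.008], [0, 0, 0]],
    [[0.1236, 0.0888, 0.006], [0, 0, 0]]
  ]
}}

```text
time_s: 15.12
position: [0.6484, 0.1815, 0.0435]
tcp_rot: [[0.996, 0.001, -0.086], [0.086, 0.0, 0.996], [0.001, -1.0, 0.0]]
force: [0.5, 0.6, -0.3]
opening: 0.534
```

Request:
{"api": "play_rows", "payload": {
  "commands": [
    [[0, 0, 0], [0, 0, 0]],
    [[0, 0, -0.0008], [0, 0, 0]],
    [[0, 0, -0.0008], [0, 0, 0]]
  ]
}}

```text
time_s: 15.5
position: [0.6487, 0.1819, 0.0428]
tcp_rot: [[0.996, 0.001, -0.087], [0.087, 0.0, 0.996], [0.001, -1.0, 0.0]]
force: [-0.0, 0.4, -0.1]
opening: 0.536
```

Request:
{"api": "play_rows", "payload": {
  "commands": [
    [[0, 0, 0], [0, 0, 0]],
    [[0, 0, 0], [0, 0, 0]],
    [[0, 0, 0], [0, 0, 0]],
    [[0, 0, 0.01], [0, 0, 0]],
    [[0, 0, 0.05], [0, 0, 0]],
    [[-0.02, -0.04, 0.1], [0, 0, 0]],
    [[-0.04, -0.1, 0.15], [0, 0, 0]],
    [[-0.05, -0.15, 0.2], [0, 0, 0]],
    [[-0.08, -0.2, 0.23], [0, 0, 0]],
    [[-0.08, -0.25, 0.23], [0, 0, 0]]
  ],
  "gripper": 0.08
}}

```text
time_s: 16.75
position: [0.5704, -0.0542, 0.2722]
tcp_rot: [[0.996, 0.005, -0.089], [0.089, -0.001, 0.996], [0.004, -1.0, -0.002]]
force: [1.0, -0.9, -1.5]
opening: 0.918
```

Run:
```python
from h import *
s=read_state();print(s['time_s'],s['position'],np.round(s['force'],2),s['opening'])
print('scene');c=cap('scene');beads(c,.027);save(c,'s4.png')
```

```text
16.75 [ 0.57042552 -0.0541917   0.27222269] [ 1.02 -0.86 -1.5 ] 0.9182212355482573
scene
red [0.637 0.315 0.027] px [463. 260.] [ 23  21 363]
green [0.6432 0.2513 0.027 ] px [435. 261.] [ 21  22 309]
green [ 0.8415 -0.5875  0.027 ] px [ 19. 330.] [  44   84 2955]
```

View pics/s4.png

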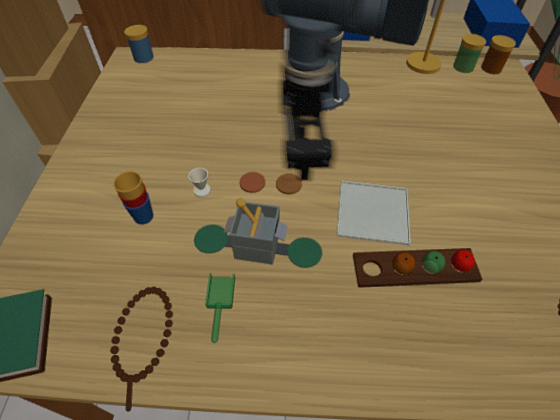

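Request:
{"api": "play_rows", "payload": {
  "commands": [
    [[-0.01, -0.05, 0], [0, 0, -0.1]],
    [[-0.02, -0.11, 0], [0, 0, -0.2]],
    [[-0.02, -0.17, 0], [0, 0, -0.2]],
    [[-0.03, -0.22, 0], [0, 0, -0.2]],
    [[-0.035, -0.26, 0], [0, 0, -0.2]],
    [[-0.035, -0.29, 0], [0, 0, -0.2]],
    [[-0.035, -0.31, 0], [0, 0, -0.2]],
    [[-0.035, -0.31, 0], [0, 0, -0.2]],
    [[-0.035, -0.31, 0], [0, 0, -0.2]]
  ],
  "gripper": 0.086
}}

```text
time_s: 17.92
position: [0.5357, -0.3619, 0.2688]
tcp_rot: [[0.994, -0.001, 0.112], [-0.112, 0.001, 0.994], [-0.001, -1.0, 0.001]]
force: [0.1, -0.2, 0.5]
opening: 0.985
```

Run:
```python
from h import *
s=read_state();print(s['time_s'],s['position'],np.round(s['tcp_rot'],3),np.round(s['force'],2),s['opening'])
c=cap('wrist');save(c,'w5.png');P=cloud(c);np.savez('w5.npz',P=P,f=c['frame'])
for a,b in((.12,.14),(.125,.133)):
    m=(np.hypot(P[...,0]-.534,P[...,1]+.425)<.06)&(P[...,2]>a)&(P[...,2]<b);q=P[m]
    print(m.sum(),cv2.minEnclosingCircle(q[:,:2].astype(np.float32)),q.max(0))
```

```text
17.925 [ 0.53571079 -0.36188453  0.26878026] [[ 0.994 -0.001  0.112]
 [-0.112  0.001  0.994]
 [-0.001 -1.     0.001]] [ 0.14 -0.17  0.53] 0.9854083437243297
540 ((0.5345627069473267, -0.4252483546733856), 0.030993446707725525) [ 0.56526331 -0.394585    0.13118157]
435 ((0.5345627069473267, -0.4252483546733856), 0.030993446707725525) [ 0.56526331 -0.394585    0.13118157]
```

View pics/w5.png

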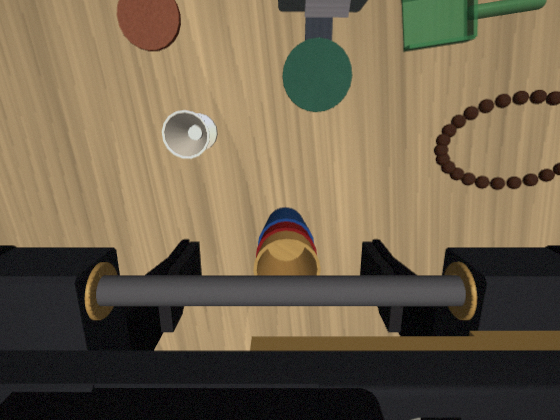

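Request:
{"api": "play_rows", "payload": {
  "commands": [
    [[-0.001, -0.03, 0], [0, 0, 0]],
    [[-0.001, -0.055, -0.02], [0, 0, 0]],
    [[-0.001, -0.063, -0.05], [0, 0, 0]],
    [[-0.001, -0.063, -0.075], [0, 0, 0]],
    [[-0.001, -0.063, -0.095], [0, 0, 0]],
    [[-0.001, -0.063, -0.095], [0, 0, 0]],
    [[-0.001, -0.063, -0.095], [0, 0, 0]]
  ]
}}

```text
time_s: 18.85
position: [0.5354, -0.4259, 0.1748]
tcp_rot: [[0.994, 0.001, 0.112], [-0.112, -0.001, 0.994], [0.001, -1.0, -0.001]]
force: [-0.4, 0.5, -0.1]
opening: 0.99
```

Request:
{"api": "play_rows", "payload": {
  "commands": [
    [[0, 0, -0.015], [0, 0, 0]],
    [[0, 0, -0.03], [0, 0, 0]],
    [[0, 0, -0.04], [0, 0, 0]],
    [[0, 0, -0.044], [0, 0, 0]],
    [[0, 0, -0.044], [0, 0, 0]],
    [[0, 0, -0.044], [0, 0, 0]]
  ]
}}

```text
time_s: 19.6
position: [0.5349, -0.4266, 0.1302]
tcp_rot: [[0.994, 0.001, 0.113], [-0.113, -0.001, 0.994], [0.001, -1.0, -0.001]]
force: [0.3, -0.5, 0.2]
opening: 0.991
```

Request:
{"api": "play_rows", "payload": {
  "commands": [
    [[-0.0003, 0.0012, 0], [0, 0, 0]],
    [[-0.0003, 0.0012, 0], [0, 0, 0]],
    [[-0.0003, 0.0012, 0], [0, 0, 0]],
    [[-0.0003, 0.0012, 0], [0, 0, 0]],
    [[-0.0003, 0.0012, 0], [0, 0, 0]],
    [[-0.0003, 0.0012, 0], [0, 0, 0]],
    [[-0.0003, 0.0012, 0], [0, 0, 0]]
  ],
  "gripper": 0.05
}}

```text
time_s: 20.48
position: [0.5344, -0.4252, 0.13]
tcp_rot: [[0.994, 0.0, 0.113], [-0.113, -0.0, 0.994], [0.0, -1.0, -0.0]]
force: [0.0, -0.5, 1.4]
opening: 0.693
```

Request:
{"api": "play_rows", "payload": {
  "commands": [
    [[0, 0, 0.004], [0, 0, 0]],
    [[0, 0, 0.012], [0, 0, 0]],
    [[0, 0, 0.025], [0, 0, 0]],
    [[0, 0, 0.04], [0, 0, 0]],
    [[0, 0, 0.055], [0, 0, 0]],
    [[0, 0, 0.075], [0, 0, 0]],
    [[0, 0, 0.1], [0, 0, 0]],
    [[0, 0, 0.1], [0, 0, 0]]
  ]
}}

```text
time_s: 21.48
position: [0.5356, -0.4263, 0.2332]
tcp_rot: [[0.994, 0.004, 0.113], [-0.113, -0.005, 0.994], [0.005, -1.0, -0.004]]
force: [0.4, -0.5, -1.6]
opening: 0.699
```

Run:
```python
from h import *
s=read_state();print(s['time_s'],s['position'],np.round(s['tcp_rot'],3),np.round(s['force'],2),s['opening'])
c=cap('scene');save(c,'s6.png');P=cloud(c)
a=cv2.imread('pics/s6.png')[110:290,80:330];b=cap('wrist');save(b,'w6.png')
w=cv2.imread('pics/w6.png')
o=np.zeros((600,560,3),np.uint8);o[:360,:500]=cv2.resize(a,None,fx=2,fy=2);o[360:,:320]=cv2.resize(w,(320,240));cv2.imwrite('pics/c6.png',o)
Q=cloud(b)
f=cv2.cvtColor(b['frame'],cv2.COLOR_RGB2HSV).astype(int)
pm=(f[...,0]>70)&(f[...,0]<100)&(f[...,1]>80)&(abs(Q[...,2])<.02)&(Q[...,0]<.68)
for ce,st in blobs(cv2.morphologyEx(pm.astype(np.uint8),cv2.MORPH_OPEN,np.ones((5,5))),150): print(' pad',np.round(ray(b,ce,.004)[0],4),st)
```

```text
21.475 [ 0.53560171 -0.42634743  0.23321257] [[ 0.994  0.004  0.113]
 [-0.113 -0.005  0.994]
 [ 0.005 -1.    -0.004]] [ 0.45 -0.52 -1.59] 0.6990544494005161
 pad [ 0.5883 -0.2655  0.004 ] [ 276    0   79   45 2767]
```

View pics/c6.png

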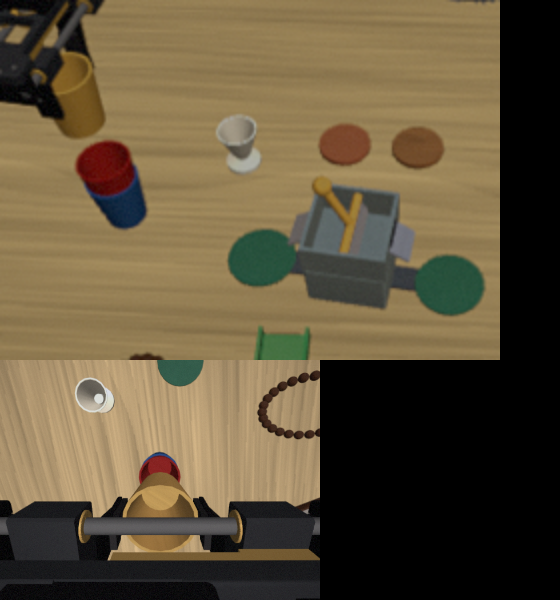

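Run:
```python
from h import *
for n in('w5','top','scene'):
    d=np.load(n+'.npz');P=d['P'];f=cv2.cvtColor(d['f'],cv2.COLOR_RGB2HSV).astype(int)
    pm=(f[...,0]>68)&(f[...,0]<100)&(f[...,1]>75)&(abs(P[...,2])<.02)&(P[...,0]<.68)&(P[...,0]>.5)&(P[...,1]<.05)&(P[...,1]>-.35)
    pm=cv2.morphologyEx(pm.astype(np.uint8),cv2.MORPH_OPEN,np.ones((5,5)))
    k,l,st,ce=cv2.connectedComponentsWithStats(pm)
    for i in range(1,k):
        if st[i][4]>150:
            q=P[l==i][:,:2].astype(np.float32);c,r=cv2.minEnclosingCircle(q);print(n,np.round(c,4),round(r,4),q.mean(0).round(4),st[i][2:])
```

```text
w5 [ 0.5907 -0.2498] 0.0396 [ 0.5904 -0.2493] [  68   73 3896]
scene [ 0.5925 -0.2486] 0.0386 [ 0.5936 -0.249 ] [ 33  28 699]
scene [ 0.6179 -0.0326] 0.0389 [ 0.6191 -0.0326] [ 34  29 757]
```

Request:
{"api": "play_rows", "payload": {
  "commands": [
    [[0, 0, 0.03], [0, 0, 0]],
    [[0.0, 0.03, 0.06], [0, 0, 0]],
    [[0.02, 0.08, 0.07], [0, 0, 0]],
    [[0.03, 0.13, 0.07], [0, 0, 0]],
    [[0.045, 0.18, 0.07], [0, 0, 0]],
    [[0.06, 0.23, 0.07], [0, 0, 0]],
    [[0.065, 0.265, 0.07], [0, 0, 0]],
    [[0.07, 0.285, 0.07], [0, 0, 0]],
    [[0.07, 0.285, 0.07], [0, 0, 0]],
    [[0.07, 0.285, 0.07], [0, 0, 0]]
  ]
}}

```text
time_s: 22.82
position: [0.6043, -0.1415, 0.2995]
tcp_rot: [[0.994, -0.001, 0.114], [-0.114, -0.001, 0.994], [-0.0, -1.0, -0.001]]
force: [-0.3, 0.0, -2.6]
opening: 0.696
```

```bash
cat >> h.py <<'E'
def pads(c):
    P=cloud(c);f=cv2.cvtColor(c['frame'],cv2.COLOR_RGB2HSV).astype(int)
    pm=(f[...,0]>68)&(f[...,0]<100)&(f[...,1]>75)&(abs(P[...,2])<.02)&(P[...,0]<.68)&(P[...,0]>.5)&(P[...,1]<.05)&(P[...,1]>-.35)
    pm=cv2.morphologyEx(pm.astype(np.uint8),cv2.MORPH_OPEN,np.ones((5,5)))
    k,l,st,ce=cv2.connectedComponentsWithStats(pm)
    for i in range(1,k):
        if st[i][4]>150:
            q=P[l==i][:,:2].astype(np.float32);cc,r=cv2.minEnclosingCircle(q);print('pad',np.round(cc,4),round(r,4),q.mean(0).round(4),st[i])
E
python3 - <<'E'
from h import *
s=read_state();print(s['time_s'],s['position'],np.round(s['tcp_rot'],3),np.round(s['force'],2),s['opening'])
c=cap('wrist');save(c,'w7.png');pads(c)
E
```

```text
22.825 [ 0.60427863 -0.14148709  0.29945321] [[ 0.994 -0.001  0.114]
 [-0.114 -0.001  0.994]
 [-0.    -1.    -0.001]] [-0.33  0.   -2.63] 0.6961043985157195
pad [ 0.6161 -0.0321] 0.0393 [ 0.6161 -0.0312] [ 249   50   62   67 3272]
```

Request:
{"api": "play_rows", "payload": {
  "commands": [
    [[0.006, 0.05, 0], [0, 0, 0]],
    [[0.012, 0.095, 0], [0, 0, 0]],
    [[0.012, 0.11, -0.03], [0, 0, 0]],
    [[0.012, 0.11, -0.07], [0, 0, 0]],
    [[0.012, 0.11, -0.11], [0, 0, 0]],
    [[0.012, 0.11, -0.15], [0, 0, 0]],
    [[0.012, 0.11, -0.185], [0, 0, 0]],
    [[0.012, 0.11, -0.205], [0, 0, 0]],
    [[0.012, 0.11, -0.215], [0, 0, 0]],
    [[0.012, 0.11, -0.215], [0, 0, 0]]
  ]
}}

```text
time_s: 24.12
position: [0.6164, -0.0311, 0.0844]
tcp_rot: [[0.993, -0.001, 0.114], [-0.114, 0.0, 0.993], [-0.001, -1.0, -0.0]]
force: [0.1, 0.3, -0.4]
opening: 0.691
```

Request:
{"api": "play_rows", "payload": {
  "commands": [
    [[0, 0, -0.003], [0, 0, 0]],
    [[0, 0, -0.006], [0, 0, 0]],
    [[0, 0, -0.008], [0, 0, 0]],
    [[0, 0, -0.009], [0, 0, 0]],
    [[0, 0, -0.009], [0, 0, 0]]
  ]
}}

```text
time_s: 24.75
position: [0.6164, -0.03, 0.0758]
tcp_rot: [[0.994, 0.0, 0.113], [-0.113, 0.0, 0.994], [0.0, -1.0, 0.0]]
force: [-0.1, 0.5, -2.0]
opening: 0.699
```

Request:
{"api": "play_rows", "payload": {
  "commands": [
    [[0, -0.001, -0.0005], [0, 0, 0]],
    [[0, -0.001, -0.001], [0, 0, 0]],
    [[0, -0.001, -0.0015], [0, 0, 0]],
    [[0, -0.001, -0.0015], [0, 0, 0]]
  ]
}}

```text
time_s: 25.25
position: [0.6165, -0.0312, 0.0746]
tcp_rot: [[0.994, 0.0, 0.113], [-0.113, -0.0, 0.994], [0.0, -1.0, -0.0]]
force: [-0.2, -0.6, 1.1]
opening: 0.697
```

Request:
{"api": "play_rows", "payload": {
  "commands": [
    [[0, 0, 0], [0, 0, 0]],
    [[0, 0, 0], [0, 0, 0]],
    [[0, 0, 0], [0, 0, 0]],
    [[0, 0, 0], [0, 0, 0]],
    [[0, 0, 0.01], [0, 0, 0]],
    [[0, 0, 0.04], [0, 0, 0]],
    [[0, 0, 0.09], [0, 0, 0]],
    [[0, 0, 0.15], [0, 0, 0]],
    [[0, 0, 0.2], [0, 0, 0]],
    [[0, 0, 0.2], [0, 0, 0]]
  ],
  "gripper": 0.086
}}

```text
time_s: 26.5
position: [0.6192, -0.0316, 0.2805]
tcp_rot: [[0.994, 0.012, 0.113], [-0.113, -0.003, 0.994], [0.012, -1.0, -0.001]]
force: [-0.4, -0.1, -0.2]
opening: 0.984
```

Request:
{"api": "play_rows", "payload": {
  "commands": [
    [[-0.01, -0.06, 0], [0, 0, 0]],
    [[-0.02, -0.12, 0], [0, 0, 0]],
    [[-0.04, -0.18, 0], [0, 0, 0]],
    [[-0.06, -0.23, 0], [0, 0, 0]],
    [[-0.07, -0.28, 0], [0, 0, 0]],
    [[-0.081, -0.32, -0.01], [0, 0, 0]],
    [[-0.081, -0.33, -0.03], [0, 0, 0]],
    [[-0.081, -0.33, -0.03], [0, 0, 0]],
    [[-0.081, -0.33, -0.03], [0, 0, 0]]
  ]
}}

```text
time_s: 27.62
position: [0.5356, -0.3594, 0.2439]
tcp_rot: [[0.994, -0.001, 0.111], [-0.111, 0.002, 0.994], [-0.001, -1.0, 0.002]]
force: [0.0, 0.1, -0.2]
opening: 0.991
```

Run:
```python
from h import *
s=read_state();print(s['time_s'],s['position'],np.round(s['tcp_rot'],3),np.round(s['force'],2),s['opening'])
c=cap('wrist');save(c,'w8.png');P=cloud(c);pads(c)
m=(np.hypot(P[...,0]-.534,P[...,1]+.425)<.06)&(P[...,2]>.09)&(P[...,2]<.11);q=P[m]
print(m.sum(),cv2.minEnclosingCircle(q[:,:2].astype(np.float32)),q.max(0))
c=cap('scene');save(c,'s8.png');P=cloud(c)
m=(np.hypot(P[...,0]-.616,P[...,1]+.031)<.06)&(P[...,2]>.066)&(P[...,2]<.085);q=P[m]
print('brass',m.sum(),cv2.minEnclosingCircle(q[:,:2].astype(np.float32)),q.max(0))
a=cv2.imread('pics/s8.png')[130:290,90:500];a=cv2.resize(a,None,fx=1.9,fy=1.9);w=cv2.resize(cv2.imread('pics/w8.png'),(380,285))
o=np.zeros((600,780,3),np.uint8);o[:304,:779]=a;o[310:595,:380]=w;cv2.imwrite('pics/c8.png',o)
```

```text
27.625 [ 0.53564233 -0.35939238  0.24386076] [[ 0.994 -0.001  0.111]
 [-0.111  0.002  0.994]
 [-0.001 -1.     0.002]] [ 0.04  0.07 -0.2 ] 0.9912845969263238
pad [ 0.5907 -0.2497] 0.0398 [ 0.5906 -0.2494] [ 284   35   73   79 4439]
520 ((0.5347189903259277, -0.4250212609767914), 0.03106060065329075) [ 0.56544398 -0.39452021  0.10142118]
brass 364 ((0.6147602796554565, -0.047122612595558167), 0.04420860484242439) [ 0.64766755 -0.00383994  0.08268837]
```

View pics/c8.png

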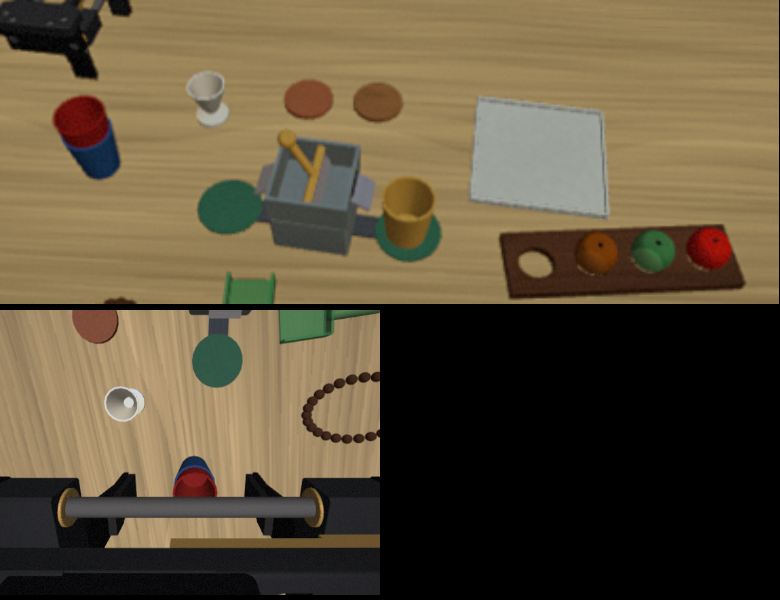

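Request:
{"api": "play_rows", "payload": {
  "commands": [
    [[-0.001, -0.03, 0], [0, 0, 0]],
    [[-0.001, -0.055, -0.02], [0, 0, 0]],
    [[-0.001, -0.065, -0.05], [0, 0, 0]],
    [[-0.001, -0.065, -0.08], [0, 0, 0]],
    [[-0.001, -0.065, -0.105], [0, 0, 0]],
    [[-0.001, -0.065, -0.12], [0, 0, 0]],
    [[-0.001, -0.065, -0.134], [0, 0, 0]],
    [[-0.001, -0.065, -0.14], [0, 0, 0]],
    [[-0.001, -0.065, -0.143], [0, 0, 0]],
    [[-0.001, -0.065, -0.143], [0, 0, 0]]
  ]
}}

```text
time_s: 28.98
position: [0.5346, -0.4264, 0.1017]
tcp_rot: [[0.994, 0.001, 0.113], [-0.113, -0.001, 0.994], [0.001, -1.0, -0.001]]
force: [-0.2, -1.5, 0.5]
opening: 0.988
```

Request:
{"api": "play_rows", "payload": {
  "commands": [
    [[0, 0.0013, -0.001], [0, 0, 0]],
    [[0, 0.0013, -0.001], [0, 0, 0]],
    [[0, 0.0013, -0.001], [0, 0, 0]],
    [[0, 0.0013, -0.001], [0, 0, 0]],
    [[0, 0.0013, -0.001], [0, 0, 0]],
    [[0, 0.0013, -0.001], [0, 0, 0]],
    [[0, 0.0013, -0.001], [0, 0, 0]]
  ],
  "gripper": 0.05
}}

```text
time_s: 29.85
position: [0.5344, -0.4249, 0.1005]
tcp_rot: [[0.994, 0.0, 0.113], [-0.113, -0.0, 0.994], [0.0, -1.0, -0.0]]
force: [-0.1, 0.6, 2.1]
opening: 0.694
```

Request:
{"api": "play_rows", "payload": {
  "commands": [
    [[0, 0, 0.004], [0, 0, 0]],
    [[0, 0, 0.012], [0, 0, 0]],
    [[0, 0, 0.025], [0, 0, 0]],
    [[0, 0, 0.04], [0, 0, 0]],
    [[0, 0, 0.055], [0, 0, 0]],
    [[0, 0, 0.075], [0, 0, 0]],
    [[0, 0, 0.1], [0, 0, 0]],
    [[0, 0, 0.1], [0, 0, 0]]
  ]
}}

```text
time_s: 30.85
position: [0.5357, -0.4261, 0.2037]
tcp_rot: [[0.994, 0.004, 0.113], [-0.113, -0.005, 0.994], [0.005, -1.0, -0.004]]
force: [0.7, -0.7, -2.3]
opening: 0.698
```

Run:
```python
from h import *
s=read_state();print(s['time_s'],s['position'],np.round(s['force'],2),s['opening'])
c=cap('scene');save(c,'s9.png')
P=cloud(c);f=cv2.cvtColor(c['frame'],cv2.COLOR_RGB2HSV).astype(int)
# red and blue pixels near the stack: height ranges
near=(np.hypot(P[...,0]-.534,P[...,1]+.425)<.07)
for n,m in(('red',((f[...,0]<6)|(f[...,0]>172))&(f[...,1]>150)),('blue',(f[...,0]>105)&(f[...,0]<130)&(f[...,1]>120))):
    q=P[near&m];print(n,len(q),np.round(np.percentile(q[:,2],[3,50,97]),3),q.mean(0).round(3))
```

```text
30.85 [ 0.53565149 -0.42612486  0.20370953] [ 0.75 -0.66 -2.3 ] 0.6980237636616672
red 749 [0.143 0.18  0.322] [ 0.541 -0.416  0.186]
blue 628 [0.01  0.055 0.351] [ 0.539 -0.423  0.091]
```

Request:
{"api": "play_rows", "payload": {
  "commands": [
    [[0.01, 0.04, 0], [0, 0, 0]],
    [[0.025, 0.09, 0], [0, 0, 0]],
    [[0.04, 0.14, 0], [0, 0, 0]],
    [[0.056, 0.17, -0.01], [0, 0, 0]],
    [[0.056, 0.1755, -0.03], [0, 0, 0]],
    [[0.056, 0.1755, -0.06], [0, 0, 0]],
    [[0.056, 0.1755, -0.085], [0, 0, 0]],
    [[0.056, 0.1755, -0.105], [0, 0, 0]],
    [[0.056, 0.1755, -0.117], [0, 0, 0]],
    [[0.056, 0.1755, -0.117], [0, 0, 0]]
  ]
}}

```text
time_s: 32.15
position: [0.5895, -0.2488, 0.0819]
tcp_rot: [[0.994, -0.003, 0.113], [-0.113, 0.002, 0.994], [-0.003, -1.0, 0.001]]
force: [0.9, -0.3, -1.6]
opening: 0.696
```

Request:
{"api": "play_rows", "payload": {
  "commands": [
    [[0, 0, -0.003], [0, 0, 0]],
    [[0, 0, -0.006], [0, 0, 0]],
    [[0, 0, -0.008], [0, 0, 0]],
    [[0, 0, -0.009], [0, 0, 0]],
    [[0, 0, -0.009], [0, 0, 0]]
  ]
}}

```text
time_s: 32.78
position: [0.5905, -0.2494, 0.0747]
tcp_rot: [[0.994, 0.0, 0.113], [-0.113, -0.0, 0.994], [0.0, -1.0, -0.0]]
force: [-0.5, 0.8, -0.9]
opening: 0.694
```

Request:
{"api": "play_rows", "payload": {
  "commands": [
    [[0, 0, -0.0005], [0, 0, 0]],
    [[0, 0, -0.001], [0, 0, 0]],
    [[0, 0, -0.001], [0, 0, 0]]
  ]
}}

```text
time_s: 33.15
position: [0.5909, -0.25, 0.0743]
tcp_rot: [[0.994, 0.001, 0.113], [-0.113, -0.001, 0.994], [0.001, -1.0, -0.001]]
force: [-1.7, -1.2, 4.2]
opening: 0.694
```

Request:
{"api": "play_rows", "payload": {
  "commands": [
    [[0, 0, 0], [0, 0, 0]],
    [[0, 0, 0], [0, 0, 0]],
    [[0, 0, 0], [0, 0, 0]],
    [[0, 0, 0], [0, 0, 0]],
    [[0, 0, 0.01], [0, 0, 0]],
    [[0, 0, 0.04], [0, 0, 0]],
    [[0, 0, 0.09], [0, 0, 0]],
    [[0, 0, 0.15], [0, 0, 0]],
    [[0, 0, 0.2], [0, 0, 0]],
    [[0, 0, 0.2], [0, 0, 0]]
  ],
  "gripper": 0.086
}}

```text
time_s: 34.4
position: [0.5929, -0.2507, 0.2798]
tcp_rot: [[0.994, 0.01, 0.113], [-0.113, -0.007, 0.994], [0.011, -1.0, -0.005]]
force: [0.6, 0.1, 0.2]
opening: 0.99
```

Request:
{"api": "play_rows", "payload": {
  "commands": [
    [[-0.01, -0.04, 0], [0, 0, 0]],
    [[-0.02, -0.08, 0], [0, 0, 0]],
    [[-0.02, -0.09, 0], [0, 0, 0]],
    [[-0.02, -0.09, 0], [0, 0, 0]],
    [[-0.02, -0.09, 0], [0, 0, 0]]
  ],
  "gripper": 0.0
}}

```text
time_s: 35.02
position: [0.5704, -0.3378, 0.2728]
tcp_rot: [[0.994, -0.001, 0.112], [-0.112, 0.002, 0.994], [-0.001, -1.0, 0.001]]
force: [-0.3, -0.0, 0.7]
opening: 0.502
```

Run:
```python
from h import *
s=read_state();print(s['time_s'],s['position'],np.round(s['tcp_rot'],3),np.round(s['force'],2),s['opening'])
c=cap('wrist');save(c,'w10.png');P=cloud(c)
def circ(P,n,x,y,a,b,r=.045):
    m=(np.hypot(P[...,0]-x,P[...,1]-y)<r)&(P[...,2]>a)&(P[...,2]<b);q=P[m]
    if len(q)>5: print(n,m.sum(),cv2.minEnclosingCircle(q[:,:2].astype(np.float32)),q.max(0).round(4))
circ(P,'red',.5907,-.2495,.066,.085);circ(P,'brass',.616,-.0315,.066,.085,.04)
m=(np.hypot(P[...,0]-.604,P[...,1]+.14)<.08)&(P[...,2]>.14)&(P[...,2]<.18);q=P[m];print('ball wrist',len(q),q.mean(0),q.min(0),q.max(0))
c=cap('scene');save(c,'s10.png');P=cloud(c)
m=(np.hypot(P[...,0]-.604,P[...,1]+.14)<.08)&(P[...,2]>.143)&(P[...,2]<.18);q=P[m];print('ball scene',len(q),q.mean(0),q.min(0),q.max(0))
```

```text
35.025 [ 0.57044463 -0.33782955  0.27279569] [[ 0.994 -0.001  0.112]
 [-0.112  0.002  0.994]
 [-0.001 -1.     0.001]] [-0.3  -0.03  0.72] 0.5015457195188971
red 917 ((0.5918457508087158, -0.24293512105941772), 0.03851379454135895) [ 0.6219 -0.2045  0.076 ]<stdin>:8: RuntimeWarning: Mean of empty slice.
  ret = um.true_divide(
Traceback (most recent call last):
ValueError: zero-size array to reduction operation minimum which has no identity
```

View pics/w10.png

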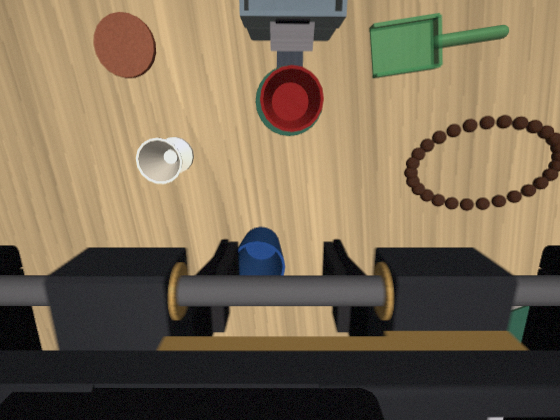

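Request:
{"api": "play_rows", "payload": {
  "commands": [
    [[0.01, 0.04, 0], [0, 0, 0]],
    [[0.02, 0.08, 0], [0, 0, 0]],
    [[0.024, 0.115, 0], [0, 0, 0]],
    [[0.024, 0.12, -0.03], [0, 0, 0]],
    [[0.024, 0.12, -0.06], [0, 0, 0]],
    [[0.024, 0.12, -0.09], [0, 0, 0]],
    [[0.024, 0.12, -0.108], [0, 0, 0]],
    [[0.024, 0.12, -0.108], [0, 0, 0]],
    [[0.024, 0.12, -0.108], [0, 0, 0]]
  ],
  "gripper": 0.0
}}

```text
time_s: 36.2
position: [0.5952, -0.2195, 0.1664]
tcp_rot: [[0.994, 0.002, 0.112], [-0.112, -0.001, 0.994], [0.002, -1.0, -0.001]]
force: [0.5, -1.1, -0.1]
opening: 0.006
```

Run:
```python
from h import *
s=read_state();print(s['time_s'],s['position'],np.round(s['force'],2),s['opening'])
a=cap('scene');save(a,'s11.png');b=cap('wrist');save(b,'w11.png');beads(a,.027)
A=cv2.resize(cv2.imread('pics/s11.png')[150:290,170:340],None,fx=2.35,fy=2.35)[:,:400];B=cv2.resize(cv2.imread('pics/w11.png'),(400,300))
o=np.zeros((330,800,3),np.uint8);o[:A.shape[0],:A.shape[1]]=A[:330];o[:300,400:]=B;cv2.imwrite('pics/c11.png',o)
```

```text
36.2 [ 0.59519642 -0.21950733  0.16638948] [ 0.5  -1.14 -0.09] 0.006131414570560002
red [ 0.5632 -0.2629  0.027 ] px [205. 222.] [ 24  13 171]
red [ 0.6038 -0.246   0.027 ] px [210. 237.] [ 22  15 145]
red [0.6372 0.3149 0.027 ] px [463. 260.] [ 23  22 363]
green [0.6432 0.2509 0.027 ] px [435. 261.] [ 21  22 322]
green [ 0.8415 -0.5873  0.027 ] px [ 19. 330.] [  44   84 2973]
```

View pics/c11.png

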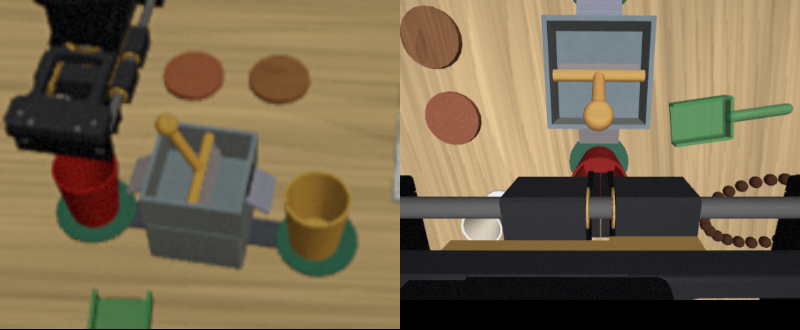

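Request:
{"api": "play_rows", "payload": {
  "commands": [
    [[0.002, 0.015, 0], [0, 0, 0]],
    [[0.003, 0.027, 0], [0, 0, 0]],
    [[0.004, 0.035, 0], [0, 0, 0]],
    [[0.005, 0.043, 0], [0, 0, 0]],
    [[0.006, 0.05, 0], [0, 0, 0]],
    [[0.007, 0.057, 0], [0, 0, 0]],
    [[0.008, 0.064, 0], [0, 0, 0]],
    [[0.008, 0.07, 0], [0, 0, 0]],
    [[0.009, 0.076, 0], [0, 0, 0]],
    [[0.009, 0.078, 0], [0, 0, 0]]
  ]
}}

```text
time_s: 37.55
position: [0.6034, -0.1408, 0.1651]
tcp_rot: [[0.994, -0.0, 0.112], [-0.112, 0.0, 0.994], [-0.0, -1.0, 0.0]]
force: [-0.2, -0.8, -0.6]
opening: 0.004
```

Request:
{"api": "play_rows", "payload": {
  "commands": [
    [[0, 0.003, 0], [0, 0, 0]],
    [[0.0005, 0.006, 0], [0, 0, 0]],
    [[0.001, 0.009, 0], [0, 0, 0]],
    [[0.001, 0.0105, 0], [0, 0, 0]],
    [[0.001, 0.0105, 0], [0, 0, 0]]
  ]
}}

```text
time_s: 38.17
position: [0.6045, -0.1306, 0.1654]
tcp_rot: [[0.994, 0.0, 0.113], [-0.113, 0.0, 0.994], [0.0, -1.0, 0.0]]
force: [-0.4, -0.6, -0.3]
opening: 0.011
```

Run:
```python
from h import *
s=read_state();print(s['time_s'],s['position'],np.round(s['force'],2),s['opening'])
for n in('scene','wrist'):
    a=cap(n);save(a,n+'12.png');P=cloud(a)
    f=cv2.cvtColor(a['frame'],cv2.COLOR_RGB2HSV).astype(int)
    m=(f[...,0]>12)&(f[...,0]<25)&(f[...,1]>150)&(np.hypot(P[...,0]-.603,P[...,1]+.14)<.07)&(P[...,2]>.13);q=P[m]
    if len(q): d=(q[:,:2]-[.6034,-.1405])@[.115,.993];print(n,len(q),q.mean(0),d.min(),d.max(),q[:,2].max())
A=cv2.resize(cv2.imread('pics/scene12.png')[150:290,170:340],None,fx=2.35,fy=2.35)[:,:400];B=cv2.resize(cv2.imread('pics/wrist12.png'),(400,300))
o=np.zeros((330,800,3),np.uint8);o[:A.shape[0],:A.shape[1]]=A[:330];o[:300,400:]=B;cv2.imwrite('pics/c12.png',o)
```

```text
38.175 [ 0.60445906 -0.1306377   0.16540977] [-0.43 -0.63 -0.33] 0.010920878976735268
scene 151 [ 0.62350181 -0.12587978  0.22999248] -0.02609155097971506 0.04851891264350815 0.3208304269247915
wrist 271 [ 0.60190485 -0.10802647  0.20506717] 0.016680857112042303 0.04636980364903292 0.2593835577005214
```

View pics/c12.png

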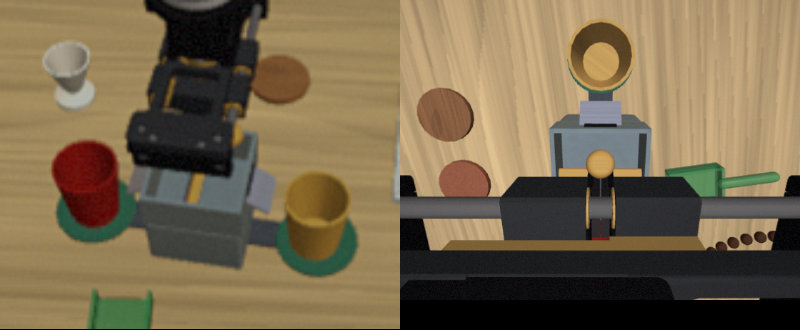

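Run:
```python
from h import *
c=cap('wrist')
for z in(.147,.15):
    p=ray(c,(280,229),z)[0];print(p,((p[:2]-[.6034,-.1405])@[.115,.993]))
```

```text
[ 0.60669868 -0.1118641   0.147     ] 0.02881479529414773
[ 0.60682081 -0.11080551  0.15      ] 0.02988002184134198
```

Request:
{"api": "play_rows", "payload": {
  "commands": [
    [[0, 0.0015, 0], [0, 0, 0]],
    [[0, 0.003, 0], [0, 0, 0]],
    [[0, 0.003, 0], [0, 0, 0]]
  ]
}}

```text
time_s: 38.7
position: [0.6045, -0.1277, 0.1654]
tcp_rot: [[0.994, 0.0, 0.113], [-0.113, 0.0, 0.994], [0.0, -1.0, 0.0]]
force: [-0.5, -0.1, -0.9]
opening: 0.006
```

Request:
{"api": "play_rows", "payload": {
  "commands": [
    [[0, -0.01, 0], [0, 0, 0]],
    [[-0.001, -0.02, 0.02], [0, 0, 0]],
    [[-0.001, -0.02, 0.07], [0, 0, 0]],
    [[-0.001, -0.02, 0.12], [0, 0, 0]],
    [[-0.05, -0.02, 0.16], [0, 0, 0]],
    [[-0.11, -0.02, 0.2], [0, 0, 0]],
    [[-0.16, -0.02, 0.22], [0, 0, 0]],
    [[-0.16, -0.02, 0.22], [0, 0, 0]],
    [[-0.16, -0.02, 0.22], [0, 0, 0]]
  ]
}}

```text
time_s: 39.83
position: [0.4446, -0.1482, 0.3856]
tcp_rot: [[0.994, 0.001, 0.114], [-0.114, -0.0, 0.994], [0.002, -1.0, -0.0]]
force: [1.0, 0.4, 0.0]
opening: 0.004
```

Run:
```python
from h import *
s=read_state();print(s['time_s'],s['position'],np.round(s['force'],2),s['opening'])
a=cap('scene');save(a,'s13.png');beads(a,.027)
P=cloud(a)
m=(np.hypot(P[...,0]-.603,P[...,1]+.14)<.06)&(P[...,2]>.135)&(P[...,2]<.18);q=P[m];d=(q[:,:2]-[.6034,-.1405])@[.115,.993];print('ball',len(q),d.mean(),d.min(),d.max(),q[:,2].max())
b=cap('top');save(b,'t13.png')
A=cv2.resize(cv2.imread('pics/s13.png')[120:300,90:500],(800,351),interpolation=3);B=cv2.resize(cv2.imread('pics/t13.png')[150:300,90:460],(600,243),interpolation=3)
o=np.zeros((600,800,3),np.uint8);o[:351]=A;o[355:598,:600]=B;cv2.imwrite('pics/c13.png',o)
```

```text
39.825 [ 0.44464441 -0.14821327  0.385621  ] [0.96 0.44 0.02] 0.004025527922218097
red [ 0.5615 -0.2623  0.027 ] px [206. 222.] [ 22  15 189]
red [ 0.6041 -0.2462  0.027 ] px [210. 237.] [ 22  13 133]
red [0.6371 0.315  0.027 ] px [463. 260.] [ 23  22 359]
green [0.6426 0.2521 0.027 ] px [435. 261.] [ 21  21 296]
green [ 0.8414 -0.5875  0.027 ] px [ 19. 330.] [  43   84 2957]
ball 90 0.03259481798879286 0.019490370836803002 0.042296036176681706 0.16076294444980377
```

View pics/c13.png

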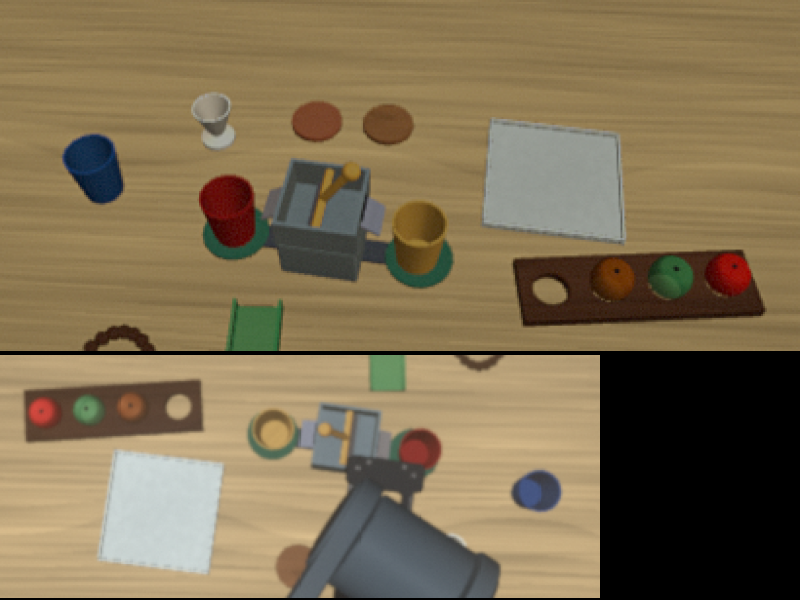

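```bash
python3 -c "
from rig import *
print(hand_in())"
```

```text
the job is handed in; nothing more can be done
None
```

The job is done and handed in at about 40 s of robot time; hand-in reports no verdict.

- **Beads:** three were in the tray (red, green and brown). They now sit one to a pocket in pockets 1, 2 and 3, and the tray is empty. I saw no bead knocked aside during the run.
- **Cups:** the brass cup stands on pad_left and the red cup on pad_right, both upright. When released, the gripper was within about 1 mm of each measured pad centre. In the last pictures the blue cup still stands in place.
- **Toggle:** I flipped it only after both cups were on their pads. The ball then measured about 30–33 mm to the +y side, which is roughly +0.5 rad.
- **Left alone:** in the last pictures the discs, egg cup and scoop look undisturbed, though I did not re-measure them.

**Failed or disagreeing checks:**
- One circle fit on each cup after placing was off (brass 16 mm, red 7 mm), probably because it took in parts of the sorter. I judged both cups from the pictures instead.
- My colour-based bead finder missed the brown bead in the scene-camera checks. Its place in pocket 3 is confirmed only by eye in the last pictures.

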